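# Open the cribbage box with its key and lay the key away

## Task

Put the orange-handled key away in the cribbage box. The lid has no knob, so slip the key's thin blade into the gap under the lid's front lip and lever it up, swinging the lid until it leans back past upright and stays open. Then lay the key flat in its blue-floored compartment, handle in the wide front part and blade in the narrow part, set down rather than dropped, and leave the die, the bell and the mug where they are.

Things in the scene. Friction and masses are not known exactly. Their poses are not given: they have to be found in the camera images.
- box: Fixed dark wooden cribbage box, 156 (x) x 250 (y) x 44 mm high without lid. Origin: centre of the underside; x points from the front to the hinge side, z up. Walls 8 mm, rim at z = 44, tray floor at z = 20 mm. Fixed inside: cards (top z = 28, y 61 to 105 mm) and four metal pegs (top z = 29, y -51 to -106 mm); nothing else in the tray stands above z = 26 mm.
- gap (a point): Middle of the gap under the shut lid's lip, at (-96, 0, 39 mm) of the box, axes as the box's. The gap is open to the front, 10 mm high (z 34 to 44 mm), 18 mm deep (x -96 to -78 mm, where the front wall is) and as wide as the box, between a ledge on the front wall and the lip.
- slot (a point): Centre of the key compartment's blue floor, at (0, 0, 20 mm) of the box; axes as the box's. Between pale ribs 6 mm high: a pocket 30 mm wide from x = -66 to +11 mm for the handle, then a channel 20 mm wide to x = +66 mm for the blade. The key lies right with its origin here and its x along this x (play 4 mm each way in x, 3 mm in y).
- lid (a joint): Hinge angle of the lid, rad: 0 shut, grows as it opens, stop at 1.95; 1.57 is upright. At the start it is shut or up to 0.03 ajar. Stiff hinge (0.13 N m of friction): the lid stays where it is left. The lid weighs about 0.1 kg; about 1.5 N upwards at the lip lifts it.
- lid_hinge (a point): Middle of the hinge line, on the box at (78, 0, 44 mm) of the box, axes as the box's; the hinge line runs along y, and the lid swings up and back over it.
- lid_lip (a point): Middle of the lid's front lower edge, 174 mm from the hinge line; moves with the lid. Lid 174 x 250 x 6 mm, pale wood with rows of drilled dots, lying on the rim; its underside is at the hinge line's height when shut. It sticks out 18 mm beyond the box's front wall.
- key: Loose box key, 125 mm long, about 60 g, lying flat on the shelf, to be gripped across its handle. Origin: centre of the underside; x points to the blade, z up. Orange handle 70 x 24 x 20 mm high from x = -62.5 to +7.5 mm; steel blade 55 mm long from there to x = +62.5 mm, 14 mm wide, 3 mm thick, from z = 3 to 6 mm.
- key_tip (a point): Middle of the blade's end, at (62.5, 0, 4.5 mm) of the key; axes as the key's.
- die: Greenish glass die, 20 mm, loose; origin: centre of the underside. Not to be moved.
- bell: Stainless bell on a black base, 86 mm across, 63 mm high, with a lever out to -x, loose; origin: centre of the underside. Not to be moved.
- mug: Blue mug, 76 mm across, 85 mm high, standing on a white 96 mm coaster; origin: centre of the underside. Not to be moved.
There are look-alikes about, which are no part of the job. Of the things that look like the key, take the one that is farthest to the robot's left at the start.

How it is judged:
By the outcome, as a careful person would: the job done as asked, in the order asked, and still so for the second after the job is handed in, with the robot touching nothing.
It also fails if it takes over 46 s, if anything falls off the work surface, if the arm or the gripper's body presses on something with over 40 N, if the wrist force passes 120 N, or if a joint passes its speed limit or range.

## Robot

A 6-joint arm with a two-finger parallel gripper is mounted at the origin on the work surface. World frame = base frame: x ahead of the robot, y to its left, z up, the work surface at z = 0. Lengths are in mm, angles in rad, forces in N, time in s.
With the tool pointing down it reaches from about 275 to 1000 mm from the base axis. Payload 8.4 kg.
Tool frame: the origin (TCP) lies between the finger pads; the fingertips stand 22 mm ahead of it and the grasp point (between the pads) lies 3 mm ahead of it; z points along the fingers, y is the line along which they close (so a half turn about z gives the same grasp; the last joint's range is limited). The gripper opens to 85 mm and grips with 20 to 120 N. Pads are 22 mm wide; open, the fingers measure 114 mm over their backs; the gripper's body (76 mm by 85 mm) begins 54 mm behind the grasp point. The pads swing forward as they close: fully open they stand 13 mm farther back than shut.
Start: joints at [-1.194, 0.353, 1.633, -0, 1.155, -0.002], TCP at [231.127, -580.696, 253.281] pointing down, gripper open.
Joint ranges: [-2.63, 2.63], [-0.92, 2.1], [0.06, 2.66], [-1.3, 4.44], [0, 2.69], [-3.02, 3.02]. Speed limits (rad/s): [2.22, 2.22, 2.79, 3.14, 3.14, 3.14].

## Interface

Orientations are given as [roll, pitch, yaw] about the fixed x, y, z axes, in that order (R = Rz(yaw) Ry(pitch) Rx(roll)).
In Python, from rig import r, grab_frame gives the robot as it stands.
- The arm moves only by the shell command python3 -m inch 'ROWS' [FORCE]. ROWS is JSON, a list of rows, each a list of 7 numbers: the turn, a rotation vector about the tool's x, y, z as a fraction of full scale, then the shift along the tool's x, y, z as a fraction of full scale, then the closure, from 0 (fully open) to 1 (shut). In form: [[rx, ry, rz, dx, dy, dz, fingers], ...]. A call has 1 to 8 rows; each row shifts and turns the commanded pose from where the row before left it, along the tool's axes as they then stand; what a row does not reach is not made up. Full scale, the value 1, is 2.5 cm for a shift and pi rad for a turn. A row lasts 1/12 s, in which the tool goes at most 41.7 mm and 7.16 degrees, less where a joint would pass 70% of its speed; a pose out of reach is approached as far as the arm can. A call with a number of a shift or a turn outside -1 to 1 is refused whole. A call with a gripper value outside its range is refused whole. The fingers move at their own pace and stop on an object; FORCE is the grip in N (left out, the last holds). Time passes only in rows, so rows that do not move let the fingers close. It gives the time, the measured TCP pose, the force, the opening and the grip force at its end, in the units of the state.
- r.sense(): the state, without advancing time (a new reading comes with each control period).
- grab_frame(name): name is "scene" or "top" or "wrist"; returns a dict with "pixels" (420x560x3 uint8, red, green, blue), "z_map" (420x560 float32, mm along the optical axis (not along the pixel's ray), 0 where there is no reading), "vertical_fov" (degrees; the focal length in pixels is half the picture's height over the tangent of half this angle, whatever the lens; pixels are square), "cx", "cy" (the principal point, pixels), "dist" ([k1, k2, p1, p2, k3] as OpenCV has them; the pictures are not rectified), "cam_to_world" (4x4, takes a point from camera to world coordinates). Camera axes: x right, y down, z forward; pixel columns grow to the right and rows downward; lengths in mm; the calibration is good to about 2 mm. A picture is of the moment at which its call begins.
- r.sign_off(): hands the job in; it is judged then, once.
The state is a dict: "clock": time; "qpos": joint angles; "qvel": joint speeds; "joint_efforts": joint torques, N m; "eef_pos": TCP position; "tcp_rot": TCP orientation; "contact_force": force on the tool from outside, world axes, zero at the start; "wrist_torque": the same for the moment, N m; "opening": opening from 0.0 (shut) to 1.0 (fully open); "grasp_force": force on a finger pad.
Only numpy, scipy, OpenCV 4.12 (cv2) and the standard library are available. Lean on these libraries where they do the work, as an engineer would, in place of code of your own. Each camera call takes 0.05 s, during which the arm holds its last target. There are 200 camera calls.

## Working session

There is one attempt and no reset: what is moved stays moved. The work goes in short steps, Python scripts to look and compute and a shell command to move; the robot and the scene stay as the last step left them, time stands still between calls to the robot, and variables do not carry over. Pictures are saved under pics/ and viewed, at most 10 in all, crops included, and the job is handed in when it is done.

```bash
ls; mkdir -p pics
cat > h.py <<'E'
import numpy as np, cv2
from rig import r, grab_frame
def K(f):
    h=f["pixels"].shape[0]; F=h/2/np.tan(np.radians(f["vertical_fov"])/2)
    return np.array([[F,0,f["cx"]],[0,F,f["cy"]],[0,0,1]])
def rays(f,uv):
    p=cv2.undistortPoints(np.array(uv,float).reshape(-1,1,2),K(f),np.array(f["dist"],float)).reshape(-1,2)
    T=np.array(f["cam_to_world"]); d=np.c_[p,np.ones(len(p))]@T[:3,:3].T
    return T[:3,3],d
def onz(f,uv,z):
    o,d=rays(f,uv); return o+d*((z-o[2])/d[:,2])[:,None]
def save(f,name,box=None,s=1):
    im=f["pixels"][:,:,::-1]
    if box: im=im[box[1]:box[3],box[0]:box[2]]
    cv2.imwrite("pics/"+name,cv2.resize(im,None,fx=s,fy=s,interpolation=cv2.INTER_CUBIC))
E
python3 - <<'E'
from h import *
import pickle
for n in("scene","top"):
    f=grab_frame(n); pickle.dump(f,open(n+".pkl","wb")); save(f,n+".png",s=1.4)
    print(n,np.round(f["cam_to_world"],3),f["dist"],f["vertical_fov"])
print(r.sense())
E
```

```text
pics
scene [[-5.170000e-01  7.240000e-01 -4.580000e-01  1.065695e+03]
 [ 8.560000e-01  4.420000e-01 -2.680000e-01  3.116660e+02]
 [ 8.000000e-03 -5.300000e-01 -8.480000e-01  1.086398e+03]
 [ 0.000000e+00  0.000000e+00  0.000000e+00  1.000000e+00]] [-0.08105374  0.          0.          0.          0.        ] 56.34726347818868
top [[-2.000000e-03 -9.950000e-01  1.020000e-01  3.979120e+02]
 [-1.000000e+00  2.000000e-03  2.000000e-03 -1.773900e+01]
 [-2.000000e-03 -1.020000e-01 -9.950000e-01  1.172177e+03]
 [ 0.000000e+00  0.000000e+00  0.000000e+00  1.000000e+00]] [-0.13355904  0.          0.          0.          0.        ] 51.139806331747906
{'clock': 0.1, 'qpos': array([-1.19436402e+00,  3.53595628e-01,  1.63407140e+00, -4.80115227e-06,
        1.15514653e+00, -2.38823102e-03]), 'qvel': array([ 7.72159041e-04, -1.25579296e-03, -2.68812243e-03, -1.42755722e-04,
       -4.44280597e-05, -3.01430296e-04]), 'joint_efforts': array([ 3.71263659e-04, -6.06354761e+01, -3.42818391e+01,  5.63664912e-05,
        3.80768513e-03, -2.02005154e-06]), 'eef_pos': array([ 231.00261646, -580.32328384,  252.62128323]), 'tcp_rot': array([-3.14037175e+00,  1.47418559e-06,  3.78822478e-01]), 'contact_force': array([-0.31964626,  0.28848637, -0.89828425]), 'wrist_torque': array([-0.00767689,  0.01340509,  0.02844899]), 'grasp_force': 0.0, 'opening': 1.0021638918020361}
```

View pics/top.png

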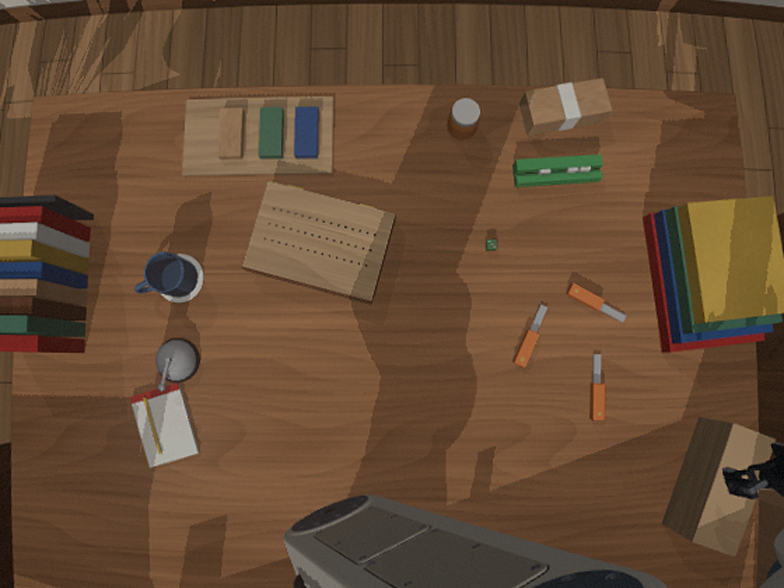

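View pics/scene.png

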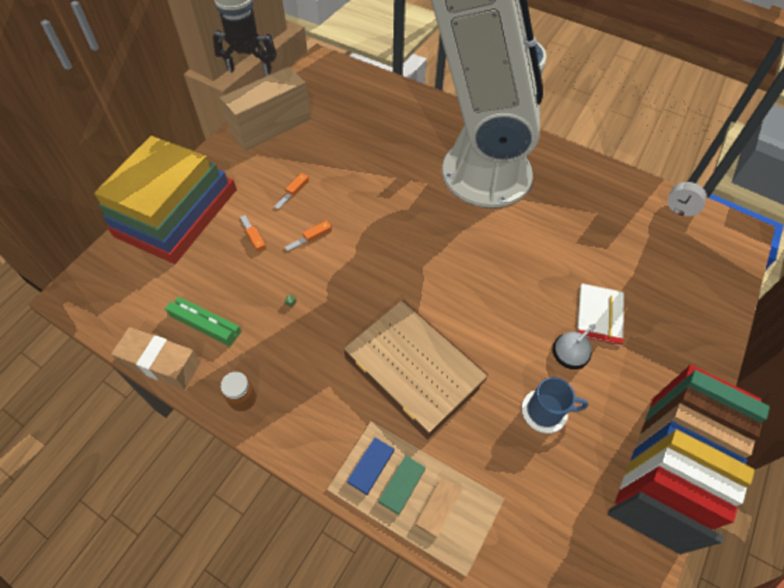

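Three key look-alikes in top.png: A (531,335), B (597,302) and C (598,387). The robot's left is +y, which is image left, so A fits. Shut lid corners are at about (268,182), (395,213), (372,300) and (245,268). The die is at (491,244), the bell at (177,360) and the mug at (172,275).

Run:
```python
from h import *
import pickle
f=pickle.load(open("top.pkl","rb")); save(f,"keys.png",(350,170,470,310),4)
hsv=cv2.cvtColor(f["pixels"],cv2.COLOR_RGB2HSV)
m=cv2.inRange(hsv,(5,190,120),(14,255,255)); m[:,:350]=0;m[:,460:]=0;m[:180]=0
n,l,st,c=cv2.connectedComponentsWithStats(m)
for i in range(1,n):
    if st[i,4]>60:
        ys,xs=np.where(l==i); rc=cv2.minAreaRect(np.c_[xs,ys].astype(np.float32))
        P=onz(f,np.vstack([rc[0],cv2.boxPoints(rc)]),20); print(st[i,4],np.round(rc[0],1),np.round(P[:,:2]).tolist(), np.median(f["z_map"][ys,xs]))
cor=np.array([[268,182],[395,213],[372,300],[245,268]])/1.4
print("lid",np.round(onz(f,cor,50)[:,:2],1).tolist())
for nme,p,z in(("die",(491,244),20),("bell",(177,360),40),("mug",(168,272),85)):
    print(nme,np.round(onz(f,[np.array(p)/1.4],z)))
# steel tip of A
print("tipA",onz(f,[np.array((543,306))/1.4],5))
# surface height from depth near lid & key
T=np.array(f["cam_to_world"])
for p in((380,260),(398,227),(230,172),(395,225)):
    o,d=rays(f,[p]); print(p,np.round(o+d[0]*f["z_map"][p[1],p[0]],1))
```

```text
lid [[729.5, 215.0], [668.0, -25.0], [505.0, 17.6], [565.2, 254.2]]
die [[ 615. -208.   20.]]
bell [[394. 383.  40.]]
mug [[553. 389.  85.]]
tipA [[ 497.0066557  -309.23652447    5.        ]]
(380, 260) [ 386.2 -286.8   -0.9]
(398, 227) [ 474.6 -338.4   -2.2]
(230, 172) [615.3 110.6  52. ]
(395, 225) [ 480.1 -330.4   -2.6]
```

View pics/keys.png

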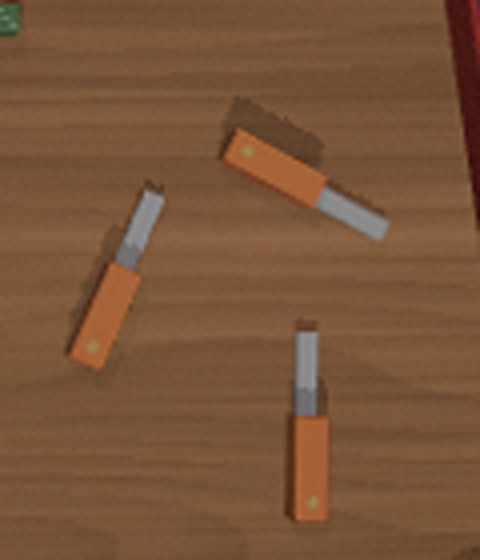

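The crop confirms A (crop pixels from (86,356) to (152,190)) as the leftmost key, with its blade pointing away from the robot. Next I measure it properly.

```bash
cat >> h.py <<'E'
def orange(f,near,z=20):
    hsv=cv2.cvtColor(f["pixels"],cv2.COLOR_RGB2HSV)
    m=cv2.inRange(hsv,(4,170,150),(14,255,255))
    n,l,st,c=cv2.connectedComponentsWithStats(m); out=[]
    for i in range(1,n):
        if st[i,4]<50: continue
        ys,xs=np.where(l==i); rc=cv2.minAreaRect(np.c_[xs,ys].astype(np.float32))
        P=onz(f,np.vstack([rc[0],cv2.boxPoints(rc)]),z)[:,:2]
        if np.linalg.norm(P[0]-near)<60:
            e1,e2=P[2]-P[1],P[3]-P[2]; e=e1 if np.linalg.norm(e1)>np.linalg.norm(e2) else e2
            e=e*np.sign(e[0]); out.append((np.round(rc[0]),np.round(P[0],1),round(float(np.arctan2(e[1],e[0])),3),np.round([np.linalg.norm(e1),np.linalg.norm(e2)],1)))
    return out
E
python3 - <<'E'
from h import *
import pickle
f=pickle.load(open("top.pkl","rb"))
p=f["pixels"]; print(p[(250),370:385:3].tolist(), cv2.cvtColor(p,cv2.COLOR_RGB2HSV)[250,370:385:3].tolist())
for o in orange(f,np.array([413,-276])): print(o)
f=pickle.load(open("scene.pkl","rb"))
for o in orange(f,np.array([413,-276])): print(o)
E
```

```text
[[83, 45, 25], [167, 98, 55], [167, 97, 55], [170, 100, 57], [121, 86, 58]] [[10, 178, 83], [12, 171, 167], [11, 171, 167], [11, 170, 170], [13, 133, 121]]
(array([374., 253.]), array([ 405.7, -267.4]), -0.485, array([45. , 20.2]))
(array([226., 164.]), array([ 416.8, -270. ]), -0.435, array([72.4, 25.6]))
```

```bash
python3 -m inch '[[0,0,0,0.96,-0.73,0.2,0],[0,0,0,0.96,-0.73,0.2,0],[0,0,0,0.96,-0.73,0.2,0],[0,0,0,0.96,-0.73,0.2,0],[0,0,0,0.96,-0.73,0.2,0],[0,0,0,0.96,-0.73,0.2,0]]'
python3 -m inch '[[0,0,0,0.96,-0.73,0.2,0],[0,0,0,0.96,-0.73,0.2,0],[0,0,0,0.96,-0.73,0.2,0],[0,0,0,0.96,-0.73,0.2,0],[0,0,0,0.96,-0.73,0.2,0],[0,0,0,0.96,-0.73,0.2,0]]'
python3 -m inch '[[0,0,0.037,0,0,0,0],[0,0,0.037,0,0,0,0],[0,0,0.037,0,0,0,0],[0,0,0.037,0,0,0,0],[0,0,0.037,0,0,0,0],[0,0,0.037,0,0,0,0],[0,0,0.037,0,0,0,0],[0,0,0,0,0,0,0]]'
python3 - <<'E'
from h import *
s=r.sense();print(s["clock"],s["eef_pos"],s["tcp_rot"])
f=grab_frame("wrist"); save(f,"w1.png")
import pickle; pickle.dump(f,open("w1.pkl","wb"))
for o in orange(f,np.array([416,-271])): print(o)
E
```

```text
clock: 0.6
eef_pos: [324.8, -424.2, 222.8]
tcp_rot: [-3.141, 0.0, 0.379]
contact_force: [0.8, 0.1, -0.3]
opening: 1.001
grasp_force: 0.0
clock: 1.1
eef_pos: [418.1, -269.3, 192.9]
tcp_rot: [-3.141, 0.0, 0.379]
contact_force: [1.1, -1.1, -0.0]
opening: 0.999
grasp_force: 0.0
clock: 1.77
eef_pos: [417.5, -270.6, 193.1]
tcp_rot: [-3.142, 0.001, -0.44]
contact_force: [0.5, -0.2, -0.0]
opening: 0.999
grasp_force: 0.0
1.7667 [ 417.52306668 -270.58244014  193.0531179 ] [-3.14150012e+00  5.50007267e-04 -4.40154110e-01]
(array([279., 192.]), array([ 418.5, -273.4]), -0.425, array([23.4, 68.8]))
```

View pics/w1.png

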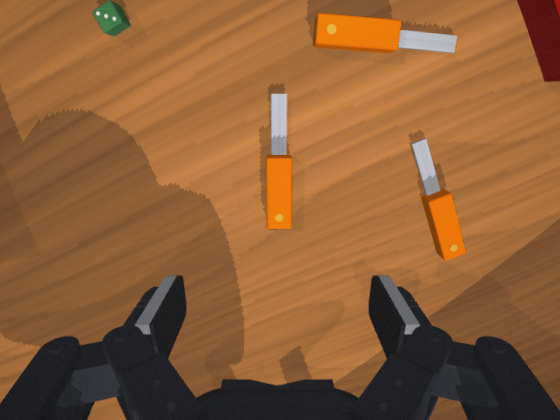

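The wrist view shows key A at (279,192) between the fingers, with the die at (110,17) clear of them. The other two keys are at (360,32) and (440,200). I descend and grip.

```bash
python3 -m inch '[[0,0,-0.005,0.08,0.08,0.82,0],[0,0,0,0,0,0.82,0],[0,0,0,0,0,0.82,0],[0,0,0,0,0,0.82,0],[0,0,0,0,0,0.82,0],[0,0,0,0,0,0.82,0],[0,0,0,0,0,0.82,0],[0,0,0,0,0,0.82,0]]'
python3 -m inch '[[0,0,0,0,0,0,1],[0,0,0,0,0,0,1],[0,0,0,0,0,0,1],[0,0,0,0,0,0,1],[0,0,0,0,0,0,1],[0,0,0,0,0,0,1],[0,0,0,0,0,0,1],[0,0,0,0,0,0,1]]' 90
```

```text
clock: 2.48
eef_pos: [418.7, -273.4, 28.3]
tcp_rot: [3.142, -0.0, -0.414]
contact_force: [0.2, 0.3, 0.2]
opening: 1.002
grasp_force: 0.0
clock: 3.15
eef_pos: [419.4, -273.9, 30.9]
tcp_rot: [3.141, -0.002, -0.419]
contact_force: [-2.3, 0.5, 10.7]
opening: 0.254
grasp_force: 88.9
```

```bash
python3 -m inch '[[0,0,0,0,0,-0.4,1],[0,0,0,0,0,-0.8,1],[0,0,0,0,0,-0.8,1],[0,0,0,0,0,-0.8,1],[0,0,0,0,0,-0.8,1],[0,0,0,0,0,-0.8,1],[0,0,0,0,0,-0.8,1],[0,0,0,0,0,-0.8,1]]'
python3 -m inch '[[0,0,0,-0.4,-0.75,0,1],[0,0,0,-0.47,-0.88,0,1],[0,0,0,-0.47,-0.88,0,1],[0,0,0,-0.47,-0.88,0,1],[0,0,0,-0.47,-0.88,0,1],[0,0,0,-0.47,-0.88,0,1],[0,0,0,-0.47,-0.88,0,1],[0,0,0,-0.47,-0.88,0,1]]'
python3 -m inch '[[0,0,0,-0.47,-0.88,0,1],[0,0,0,-0.47,-0.88,0,1],[0,0,0,-0.47,-0.88,0,1],[0,0,0,-0.47,-0.88,0,1],[0,0,0,-0.47,-0.88,0,1],[0,0,0,-0.47,-0.88,0,1],[0,0,0,-0.47,-0.88,0,1],[0,0,0,-0.47,-0.88,0,1]]'
python3 -m inch '[[0,0,0,-0.47,-0.88,0,1],[0,0,0,-0.5,-0.88,0,1],[0,0,-0.0275,0,0,0,1],[0,0,-0.0275,0,0,0,1],[0,0,0,0,0,0,1]]'
python3 - <<'E'
from h import *
f=grab_frame("wrist"); save(f,"w2.png")
import pickle; pickle.dump(f,open("w2.pkl","wb"))
E
```

```text
clock: 3.82
eef_pos: [418.6, -273.3, 181.5]
tcp_rot: [3.141, -0.001, -0.419]
contact_force: [0.3, -0.8, -1.1]
opening: 0.25
grasp_force: 88.5
clock: 4.48
eef_pos: [404.5, -76.9, 180.3]
tcp_rot: [-3.141, -0.001, -0.419]
contact_force: [-0.1, 0.6, -0.5]
opening: 0.254
grasp_force: 88.5
clock: 5.15
eef_pos: [390.3, 122.2, 180.4]
tcp_rot: [-3.141, -0.001, -0.419]
contact_force: [0.6, -0.4, 0.5]
opening: 0.255
grasp_force: 88.5
clock: 5.57
eef_pos: [386.1, 171.6, 180.2]
tcp_rot: [-3.141, -0.001, -0.241]
contact_force: [-0.8, -0.5, 0.8]
opening: 0.251
grasp_force: 88.6
```

View pics/w2.png

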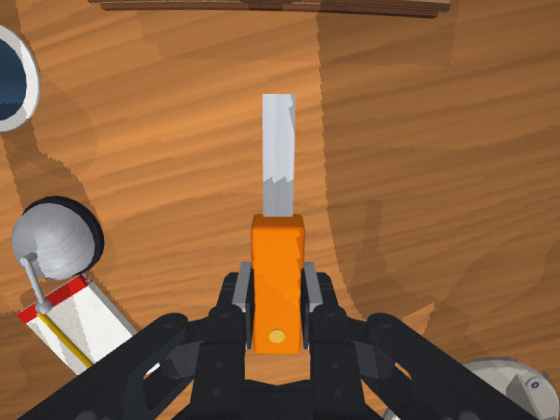

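The wrist view shows the key held straight, with its tip at (279,94). The lid's lip runs along the top from (88,5) to (448,14).

Run:
```python
from h import *
import pickle
f=pickle.load(open("w2.pkl","rb")); s=r.sense(); tcp=s["eef_pos"]
print("tip",onz(f,[(279,94.5)],tcp[2]-30.9+6)-tcp, "hb",onz(f,[(278,352)],tcp[2]-11)-tcp)
T=np.array(f["cam_to_world"])
for c in(120,280,420):
    g=f["pixels"][:22,c].astype(int).sum(1); print(c,g.tolist())
    for row in range(0,18,2):
        o,d=rays(f,[(c,row)]); print(row,np.round(o+d[0]*f["z_map"][row,c],1),end=" ")
    print()
# lid mask, top view: tight corners by contour
t=pickle.load(open("top.pkl","rb"))
save(t,"lid.png",(165,120,295,225),5)
```

```text
tip [[ 83.78255928 -21.56548562 -24.9       ]] hb [[-35.63662581   8.09835203 -11.        ]]
120 [222, 242, 243, 210, 210, 211, 217, 205, 182, 170, 258, 318, 335, 343, 349, 359, 361, 354, 350, 343, 333, 325]
0 [559.7 239.6  51.8] 2 [560.4 241.8  46.8] 4 [563.9 247.1  33.5] 6 [562.9 247.8  32.6] 8 [561.3 248.   33.6] 10 [571.1 260.2   1.4] 12 [569.9 260.9   0.8] 14 [569.  262.   -0.8] 16 [566.8 261.8   1.4] 
280 [177, 174, 196, 146, 181, 173, 181, 184, 161, 113, 112, 278, 337, 341, 339, 340, 341, 344, 343, 343, 345, 339]
0 [531.  133.6  52.9] 2 [530.9 133.5  48.4] 4 [533.1 132.9  34.2] 6 [531.7 133.3  34.9] 8 [530.4 133.6  34.7] 10 [531.  133.4  26.7] 12 [5.356e+02 1.320e+02 3.000e-01] 14 [533.9 132.4   1.1] 16 [532.6 132.8   0.6] 
420 [328, 265, 172, 180, 178, 178, 173, 153, 159, 179, 152, 171, 174, 176, 175, 127, 101, 133, 262, 261, 266, 263]
0 [509.9  40.8  53.7] 2 [508.8  40.7  53.2] 4 [507.5  40.9  53.1] 6 [506.5  40.5  51.9] 8 [505.4  40.1  50.4] 10 [504.5  39.1  48. ] 12 [505.   33.8  35.4] 14 [503.8  33.4  34.1] 16 [502.9  32.   30.4]
```

View pics/lid.png

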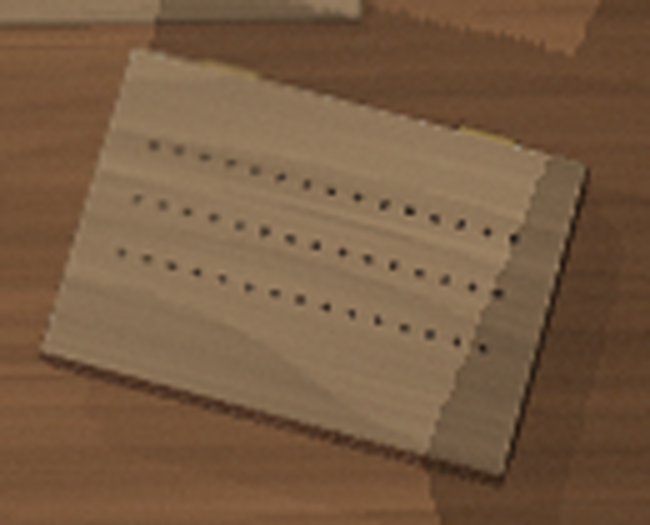

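The lid crop shows brass hinges on the far edge at (235,70) and (490,137), so the lip faces the robot. The lip corners are at (42,352) and (502,472).

Run:
```python
from h import *
import pickle
t=pickle.load(open("top.pkl","rb"))
c=np.array([[132,50],[585,168],[502,472],[42,352]])/5+[165,120]-.5
P=onz(t,c,50)[:,:2]; print(P.round(1).tolist())
print("yaws",[round(float(np.arctan2(-v[0],v[1])),3) for v in(P[0]-P[1],P[3]-P[2])],[round(float(np.arctan2(v[1],v[0])),3) for v in(P[0]-P[3],P[1]-P[2])])
print("lens",np.linalg.norm(P[0]-P[1]),np.linalg.norm(P[0]-P[3]),"center",P.mean(0))
```

```text
[[730.9, 216.4], [665.4, -23.3], [506.0, 19.7], [569.2, 259.9]]
yaws [-0.267, -0.257] [-0.262, -0.264]
lens 248.53875865420494 167.39077116620567 center [617.87499579 118.18585494]
```

```bash
python3 -m inch '[[0,0,0.007,0,-0.35,0.6,1],[0,0,0,0,0,0.8,1],[0,0,0,0,0,0.8,1],[0,0,0,0,0,0.8,1],[0,0,0,0,0,0.8,1],[0,0,0,0,0,0.8,1],[0,0,0,0,0,0,1]]'
python3 -m inch '[[0,0,0,0.5,0,0,1],[0,0,0,0.6,0,0,1],[0,0,0,0.6,0,0,1],[0,0,0,0.5,0,0,1],[0,0,0,0,0,0,1]]'
python3 - <<'E'
from h import *
f=grab_frame("wrist"); save(f,"w3.png")
s=r.sense();print(s["eef_pos"],s["tcp_rot"])
p=s["eef_pos"];print("s,t",p[0]*.9656-p[1]*.26,p[0]*.26+p[1]*.9656)
for z in (44,50): print(z,[(o[0]*.9656-o[1]*.26) for o in onz(f,[(280,v) for v in range(20,120,10)],z)])
g=grab_frame("scene"); save(g,"s3.png",(230,180,360,290),5)
E
```

```text
clock: 6.2
eef_pos: [386.8, 178.4, 62.2]
tcp_rot: [3.139, 0.003, -0.272]
contact_force: [-1.2, 0.3, -0.5]
opening: 0.25
grasp_force: 88.6
clock: 6.62
eef_pos: [445.9, 164.8, 65.6]
tcp_rot: [-3.139, -0.004, -0.27]
contact_force: [0.5, 0.4, -0.6]
opening: 0.251
grasp_force: 88.5
[443.91425578 164.68228346  65.10455085] [-3.14008920e+00 -2.16057527e-03 -2.70433222e-01]
s,t 385.826211683875 274.4349194113779
44 [np.float64(502.605406613709), np.float64(498.9620667047234), np.float64(495.2799572555052), np.float64(491.5564129069081), np.float64(487.78874789542215), np.float64(483.9742432918396), np.float64(480.11013472175864), np.float64(476.19360037921007), np.float64(472.2217491649093), np.float64(468.19160879522167)]
50 [np.float64(501.3035924170522), np.float64(497.81340151247656), np.float64(494.2860707581821), np.float64(490.71904683428045), np.float64(487.1097568742235), np.float64(483.4555962398973), np.float64(479.75391675829644), np.float64(476.0020152390042), np.float64(472.19712211105565), np.float64(468.33639003174676)]
```

View pics/w3.png

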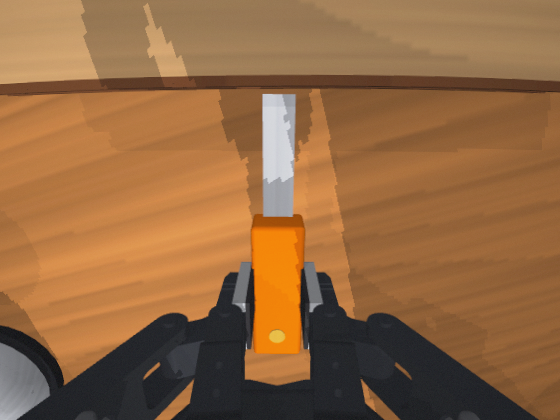

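The wrist view shows the tip at (279,94), just short of the lip, whose edge is at rows 76–90. I insert about 20 mm.

```bash
python3 -m inch '[[0,0,0,0.2,0,0,1],[0,0,0,0.2,0,0,1],[0,0,0,0.2,0,0,1],[0,0,0,0.2,0,0,1],[0,0,0,0,0,0,1],[0,0,0,0,0,0,1]]'
python3 - <<'E'
from h import *
f=grab_frame("wrist"); save(f,"w4.png"); g=grab_frame("scene"); 
a=f["pixels"][30:200,180:380,::-1]; b=g["pixels"][190:280,230:335,::-1]
cv2.imwrite("pics/c4.png",np.hstack([cv2.resize(a,(400,340)),cv2.resize(b,(397,340))]))
E
```

```text
clock: 7.22
eef_pos: [460.9, 159.6, 64.2]
tcp_rot: [-3.142, 0.0, -0.269]
contact_force: [-0.3, -0.5, -0.3]
opening: 0.251
grasp_force: 88.5
```

View pics/c4.png

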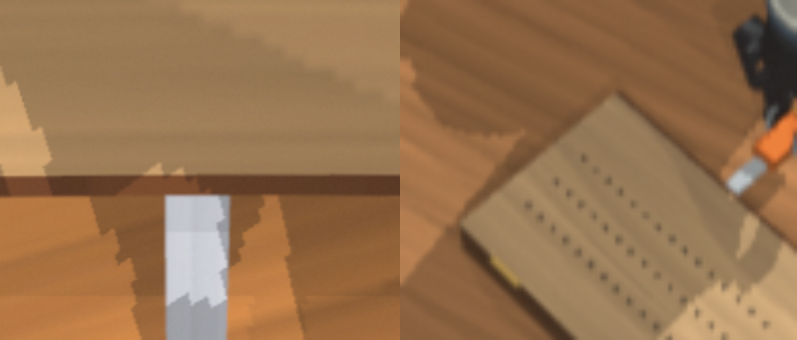

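The blade is under the lip (crop (195,195)), with no contact force. Now I lever along the arc.

```bash
python3 -m inch '[[0,0,0,0,0,-0.2,1],[0,0,0,0.03,0,-0.65,1],[0,0,0,0.10,0,-0.64,1],[0,0,0,0.16,0,-0.63,1],[0,0,0,0.22,0,-0.61,1],[0,0,0,0,0,0,1]]'
python3 - <<'E'
from h import *
g=grab_frame("scene"); f=grab_frame("top")
a=g["pixels"][150:310,210:370,::-1]; b=f["pixels"][100:260,150:310,::-1]
cv2.imwrite("pics/c5.png",np.hstack([cv2.resize(a,(400,400)),cv2.resize(b,(400,400))]))
E
```

```text
clock: 7.82
eef_pos: [474.8, 156.7, 135.2]
tcp_rot: [-3.139, -0.004, -0.268]
contact_force: [0.5, 0.4, 0.1]
opening: 0.251
grasp_force: 88.5
```

View pics/c5.png

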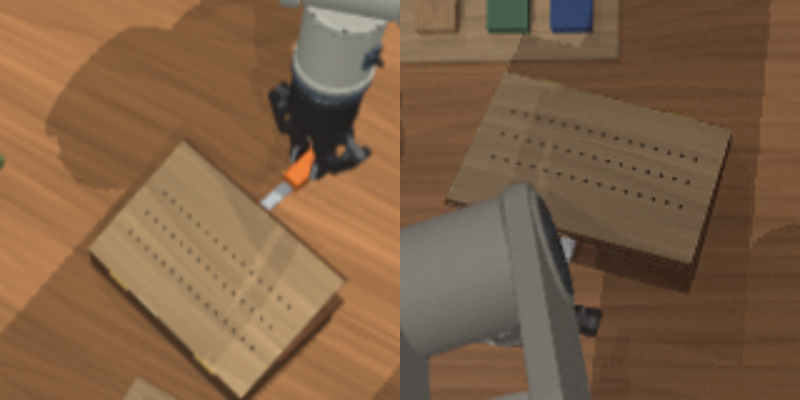

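The lid has risen: box interior and front wall show under its lip at top-crop (640,270), with the blade still under it. I continue.

```bash
python3 -m inch '[[0,0,0,0.28,0,-0.58,1],[0,0,0,0.34,0,-0.55,1],[0,0,0,0.39,0,-0.52,1],[0,0,0,0.44,0,-0.47,1],[0,0,0,0.49,0,-0.43,1],[0,0,0,0.53,0,-0.38,1],[0,0,0,0,0,0,1]]'
python3 - <<'E'
from h import *
s=r.sense();p=s["eef_pos"];print("s,t,z",p[0]*.9656-p[1]*.26,p[0]*.26+p[1]*.9656,p[2])
g=grab_frame("scene"); f=grab_frame("wrist")
a=g["pixels"][130:330,190:390,::-1]; b=f["pixels"][:,:,::-1]
cv2.imwrite("pics/c6.png",np.hstack([cv2.resize(a,(400,400)),cv2.resize(b,(400,400))]))
E
```

```text
clock: 8.5
eef_pos: [534.5, 139.8, 206.3]
tcp_rot: [-3.141, -0.002, -0.269]
contact_force: [-0.2, -0.2, -0.5]
opening: 0.252
grasp_force: 88.6
s,t,z 479.72454438286337 273.9366703035504 206.30546474975765
```

View pics/c6.png

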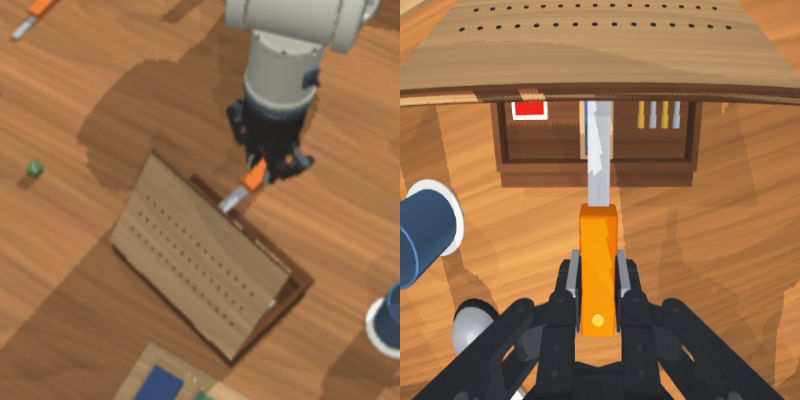

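In c6 the lid is at about 1.0 rad, with the blade under its underside, the compartment visible below at (597,130) and the mug at the left. That was the last of my 10 pictures, so from here on I use measurements.

```bash
python3 -m inch '[[0,0,0,0.56,0,-0.32,1],[0,0,0,0.59,0,-0.26,1],[0,0,0,0.62,0,-0.2,1],[0,0,0,0.63,0,-0.14,1],[0,0,0,0.64,0,-0.08,1],[0,0,0,0.65,0,-0.01,1],[0,0,0,0.65,0,0.05,1],[0,0,0,0.55,0,0.09,1]]'
python3 -m inch '[[0,0,0,0,0,0,1]]'
python3 - <<'E'
from h import *
s=r.sense();p=s["eef_pos"];print("s,t,z",p[0]*.9656-p[1]*.26,p[0]*.26+p[1]*.9656,p[2])
# lid plane from scene depth: points in box region above z 80, excluding arm
for n in("top","scene"):
    f=grab_frame(n); v,u=np.mgrid[0:420:2,0:560:2]; uv=np.c_[u.ravel(),v.ravel()]
    o,d=rays(f,uv); P=o+d*f["z_map"][uv[:,1],uv[:,0]][:,None]
    S=P[:,0]*.9656-P[:,1]*.26-652.5; t=P[:,0]*.26+P[:,1]*.9656-274.8
    for zl in range(50,230,20):
        k=(abs(t)<125)&(abs(t)>70)&(P[:,2]>zl)&(P[:,2]<zl+20)&(S>-100)&(S<120)
        if k.sum()>5: print(n,zl,k.sum(),np.round(np.percentile(S[k],[10,50,90])),np.median(P[k,2]).round())
E
```

```text
clock: 9.27
eef_pos: [649.8, 107.6, 225.9]
tcp_rot: [3.141, 0.002, -0.268]
contact_force: [-0.8, -0.2, -1.0]
opening: 0.249
grasp_force: 88.6
clock: 9.35
eef_pos: [650.7, 107.2, 225.3]
tcp_rot: [3.141, 0.002, -0.269]
contact_force: [-0.9, 0.1, -0.7]
opening: 0.249
grasp_force: 88.6
s,t,z 600.4960936876809 272.6703978060584 225.32381751470726
top 50 19 [1. 4. 5.] 58.0
top 70 21 [ 6.  8. 10.] 81.0
top 90 19 [11. 13. 14.] 99.0
top 110 22 [16. 18. 20.] 120.0
top 130 25 [21. 23. 25.] 140.0
top 150 22 [25. 28. 29.] 159.0
top 170 31 [30. 33. 35.] 181.0
top 190 26 [36. 37. 40.] 200.0
top 210 15 [39. 41. 43.] 212.0
scene 110 7 [20. 22. 22.] 115.0
scene 130 9 [24. 26. 27.] 139.0
scene 190 6 [41. 43. 44.] 209.0
scene 210 24 [40. 42. 44.] 212.0
```

The lid leans at about 1.82 rad and rests there. I back off and measure the blue compartment.

```bash
python3 -m inch '[[0,0,0,-0.5,0,-0.1,1],[0,0,0,-0.95,0,0,1],[0,0,0,-0.95,0,0,1],[0,0,0,-0.95,0,0,1],[0,0,0,-0.95,0,0,1],[0,0,0,-0.95,0,0,1],[0,0,0,-0.95,0,0,1],[0,0,0,0,0,0,1]]'
python3 - <<'E'
from h import *
import pickle
s=r.sense();p=s["eef_pos"];print("s,t,z",p[0]*.9656-p[1]*.26,p[0]*.26+p[1]*.9656,p[2])
for n in("wrist","top","scene"):
    f=grab_frame(n); pickle.dump(f,open(n+"5.pkl","wb"))
    hsv=cv2.cvtColor(f["pixels"],cv2.COLOR_RGB2HSV); m=cv2.inRange(hsv,(95,90,40),(130,255,255))
    nn,l,st,c=cv2.connectedComponentsWithStats(m)
    for i in range(1,nn):
        if st[i,4]<20: continue
        ys,xs=np.where(l==i); P=onz(f,np.c_[xs,ys],20); S=P[:,0]*.9656-P[:,1]*.26; t=P[:,0]*.26+P[:,1]*.9656
        if abs(S.mean()-575)<80 and abs(t.mean()-275)<50:
            print(n,st[i],"S",S.min().round(1),S.max().round(1),"t",t.min().round(1),t.max().round(1))
            for a in range(500,650,15):
                k=abs(S-a)<4
                if k.sum()>2: print("  ",a,k.sum(),t[k].min().round(1),t[k].max().round(1))
E
```

```text
clock: 10.12
eef_pos: [495.0, 149.3, 229.7]
tcp_rot: [3.14, 0.004, -0.267]
contact_force: [0.0, 0.8, -1.0]
opening: 0.248
grasp_force: 88.6
s,t,z 439.2124766815418 272.8287990283992 229.68662260724034
wrist [ 258    0   32  115 2701] S 509.8 609.6 t 260.5 289.7
   515 24 287.3 289.4
   530 189 261.3 289.1
   545 274 260.5 289.7
   560 288 260.5 289.5
   575 300 260.6 289.2
   590 210 266.1 284.4
   605 210 266.2 284.2
top [219 148  20  47 353] S 510.5 637.1 t 261.9 288.6
   515 22 262.4 287.1
   530 15 262.7 286.3
   545 30 261.9 287.4
   560 29 262.3 288.6
   575 30 262.3 287.8
   590 18 268.5 283.0
   605 18 267.0 282.3
   620 17 267.0 282.7
   635 14 267.4 282.0
scene [278 249  33  30 252] S 509.1 631.3 t 262.2 286.2
   515 20 262.5 284.3
   530 15 263.0 282.9
   545 21 264.0 285.8
   560 22 262.4 284.4
   575 18 263.4 285.0
   590 9 268.5 279.4
   605 12 267.4 280.2
   620 14 267.9 280.9
   635 3 270.9 279.3
```

Run:
```python
from h import *
import pickle
for n in("w2","wrist5"):
    f=pickle.load(open(n+".pkl","rb")); hsv=cv2.cvtColor(f["pixels"],cv2.COLOR_RGB2HSV)
    m=cv2.inRange(hsv,(4,170,150),(22,255,255)); m[:205]=0; m[:,:245]=0; m[:,310:]=0
    ys,xs=np.where(m); print(n,"orange",ys.min(),ys.max(),[(v,xs[ys==v].min(),xs[ys==v].max()) for v in(230,250,340)])
    Z=f["z_map"]; print("zcol",Z[85:105:2,279].round().tolist())
    for v in(100,120,150): 
        k=np.where((Z[v]>50)&(Z[v]<Z[v,279]+15))[0]; k=k[abs(k-279)<40]; print(v,k.min(),k.max(),Z[v,279])
    T=np.array(f["cam_to_world"]); tcp={"w2":np.array([386.1,171.6,180.2]),"wrist5":np.array([495,149.3,229.7])}[n]; yaw={"w2":-.241,"wrist5":-.267}[n]
    R=np.array([[np.cos(yaw),np.sin(yaw)],[-np.sin(yaw),np.cos(yaw)]])
    for uv,dz in(((278,352),-11),((278.5,216),-11),((279,94),-25)):
        print(uv,(R@(onz(f,[uv],tcp[2]+dz)[0]-tcp)[:2]).round(1))
    o,d=rays(f,[(279,100),(279,200),(278,240),(278,320)]); 
    for q,(u,v) in zip(d,((279,100),(279,200),(278,240),(278,320))): print(v,(o+q*Z[v,u]-tcp)[2].round(1))
```

```text
w2 orange 213 372 [(230, np.int64(250), np.int64(305)), (250, np.int64(251), np.int64(304)), (340, np.int64(253), np.int64(300))]
zcol [281.0, 282.0, 281.0, 283.0, 282.0, 137.0, 138.0, 137.0, 137.0, 138.0]
100 263 294 138.46567
120 263 294 139.66402
150 263 293 144.8616
(278, 352) [-36.2  -1. ]
(278.5, 216) [37.1 -1.1]
(279, 94) [86.9 -1.3]
100 -25.6
200 -25.2
240 -11.6
320 -10.7
wrist5 orange 213 353 [(230, np.int64(250), np.int64(305)), (250, np.int64(251), np.int64(304)), (340, np.int64(253), np.int64(300))]
zcol [308.0, 308.0, 309.0, 308.0, 311.0, 137.0, 137.0, 138.0, 138.0, 139.0]
100 263 294 137.19022
120 263 294 141.44878
150 263 293 143.4597
(278, 352) [-36.4  -1. ]
(278.5, 216) [37.1 -1.1]
(279, 94) [86.8 -1.3]
100 -24.6
200 -23.6
240 -10.8
320 -10.7
```

No slip in the grip. Now I move over the slot, then go down to just above it.

```bash
python3 -m inch '[[0,0,0,0.6,-0.14,0,1],[0,0,0,0.9,0,0,1],[0,0,0,0.9,0,0,1],[0,0,0,0.9,0,0,1],[0,0,0,0.8,0,0,1],[0,0,0,0.33,0,0,1],[0,0,0,0,0,0,1]]'
python3 -m inch '[[0,0,0,0,0,0.6,1],[0,0,0,0,0,0.9,1],[0,0,0,0,0,0.9,1],[0,0,0,0,0,0.9,1],[0,0,0,0,0,0.9,1],[0,0,0,0,0,0.9,1],[0,0,0,0,0,0.8,1],[0,0,0,0,0,0.5,1]]'
python3 -m inch '[[0,0,0,0,0,0,1],[0,0,0,0,0,0,1],[0,0,0,0,0,0,1]]'
cat > m.py <<'E'
from h import *
ps=[]
s=r.sense();p=s["eef_pos"];print("s,t,z",(p[0]*.9656-p[1]*.26).round(1),(p[0]*.26+p[1]*.9656).round(1),p[2].round(1),s["tcp_rot"].round(3),s["contact_force"].round(1))
E
python3 m.py
```

```text
clock: 10.85
eef_pos: [610.4, 121.9, 229.6]
tcp_rot: [-3.141, -0.001, -0.27]
contact_force: [-0.1, 0.3, -1.0]
opening: 0.247
grasp_force: 88.6
clock: 11.52
eef_pos: [606.6, 122.6, 68.0]
tcp_rot: [3.14, 0.003, -0.268]
contact_force: [0.5, 0.1, 0.5]
opening: 0.249
grasp_force: 88.6
clock: 11.77
eef_pos: [609.3, 122.8, 71.2]
tcp_rot: [-3.141, -0.001, -0.268]
contact_force: [-0.6, -0.3, 0.5]
opening: 0.249
grasp_force: 88.6
s,t,z 556.4 277.0 71.2 [-3.141e+00 -1.000e-03 -2.680e-01] [-0.6 -0.3  0.5]
```

```bash
python3 -m inch '[[0,0,0,0,0,0,1],[0,0,0,0,0,0,1],[0,0,0,0,0,0,1]]'; python3 m.py
python3 - <<'E'
from h import *
f=grab_frame("wrist")
hsv=cv2.cvtColor(f["pixels"],cv2.COLOR_RGB2HSV); m=cv2.inRange(hsv,(95,90,40),(130,255,255)); m[:,:200]=0;m[:,360:]=0
for v in range(0,420,12):
    x=np.where(m[v])[0]
    if len(x)>1:
        P=onz(f,[(x.min(),v),(x.max(),v)],20); print(v,x.min(),x.max(),len(x),(P[:,0]*.9656-P[:,1]*.26).round(1),(P[:,0]*.26+P[:,1]*.9656).round(1))
E
```

```text
clock: 12.02
eef_pos: [609.2, 122.7, 71.0]
tcp_rot: [-3.141, -0.001, -0.268]
contact_force: [0.9, -0.1, -0.8]
opening: 0.251
grasp_force: 88.6
s,t,z 556.4 276.9 71.0 [-3.141e+00 -1.000e-03 -2.680e-01] [ 0.9 -0.1 -0.8]
108 261 298 4 [637.  636.9] [284.2 265.5]
120 261 298 4 [631.1 631. ] [284.3 265.4]
132 261 298 4 [625.1 625. ] [284.4 265.3]
144 261 298 5 [618.9 618.9] [284.5 265.2]
156 295 298 4 [612.6 612.6] [266.7 265.2]
168 295 297 3 [606.2 606.2] [266.7 265.6]
180 262 297 5 [599.7 599.6] [284.4 265.5]
192 262 297 5 [593.  592.9] [284.5 265.4]
204 294 297 4 [586.1 586.1] [267.  265.3]
216 303 305 3 [579. 579.] [261.9 260.7]
```

Tip is about 6 mm too far forward; I correct that and lower slowly.

```bash
python3 -m inch '[[0,0,0,-0.25,0.03,0,1],[0,0,0,0,0,0,1],[0,0,0,0,0,0,1],[0,0,0,0,0,0,1]]'; python3 m.py
python3 - <<'E'
from h import *
f=grab_frame("wrist")
hsv=cv2.cvtColor(f["pixels"],cv2.COLOR_RGB2HSV); m=cv2.inRange(hsv,(95,90,40),(130,255,255)); m[:,:200]=0;m[:,360:]=0
for v in list(range(70,110,3))+list(range(110,225,15))+list(range(340,380,4)):
    x=np.where(m[v])[0]
    if len(x)>1:
        P=onz(f,[(x.min(),v),(x.max(),v)],20); print(v,x.min(),x.max(),len(x),(P[:,0]*.9656-P[:,1]*.26).round(1),(P[:,0]*.26+P[:,1]*.9656).round(1))
E
```

```text
clock: 12.4
eef_pos: [602.4, 123.5, 70.1]
tcp_rot: [3.142, -0.0, -0.268]
contact_force: [0.1, -0.2, -0.6]
opening: 0.251
grasp_force: 88.6
s,t,z 549.5 275.9 70.1 [ 3.142 -0.    -0.268] [ 0.1 -0.2 -0.6]
91 258 297 40 [638.3 638.2] [284.5 265.2]
94 258 297 6 [636.8 636.7] [284.5 265.2]
97 258 297 6 [635.4 635.3] [284.5 265.1]
100 258 297 6 [634.  633.9] [284.6 265.1]
103 258 297 6 [632.5 632.4] [284.6 265.1]
106 259 297 5 [631.1 631. ] [284.1 265.1]
109 259 297 5 [629.6 629.5] [284.2 265.1]
110 259 297 5 [629.2 629.1] [284.2 265.1]
125 259 296 4 [621.8 621.7] [284.3 265.5]
140 259 296 5 [614.2 614.1] [284.5 265.4]
155 260 296 4 [606.5 606.4] [284.1 265.3]
170 260 296 4 [598.5 598.4] [284.3 265.2]
185 260 296 5 [590.3 590.2] [284.5 265.1]
200 251 304 23 [581.9 581.7] [289.6 260.6]
215 252 304 4 [573.2 573. ] [289.3 260.4]
```

```bash
python3 -m inch '[[0,0,0,0,0,0.2,1],[0,0,0,0,0,0.2,1],[0,0,0,0,0,0.15,1],[0,0,0,0,0,0.08,1],[0,0,0,0,0,0,1],[0,0,0,0,0,0,1]]'; python3 m.py
python3 -m inch '[[0,0,0,0,0,0.04,1],[0,0,0,0,0,0.04,1],[0,0,0,0,0,0,1]]'; python3 m.py
```

```text
clock: 12.95
eef_pos: [602.3, 123.5, 53.9]
tcp_rot: [3.141, 0.001, -0.268]
contact_force: [-0.0, -0.7, -0.0]
opening: 0.255
grasp_force: 88.6
s,t,z 549.5 275.8 53.9 [ 3.141e+00  1.000e-03 -2.680e-01] [-0.  -0.7 -0. ]
clock: 13.2
eef_pos: [602.4, 123.5, 52.2]
tcp_rot: [-3.142, -0.0, -0.268]
contact_force: [0.2, -0.4, -0.8]
opening: 0.252
grasp_force: 88.6
s,t,z 549.6 275.9 52.2 [-3.142 -0.    -0.268] [ 0.2 -0.4 -0.8]
```

```bash
python3 -m inch '[[0,0,0,0,0,0.04,1],[0,0,0,0,0,0,1],[0,0,0,0,0,0,1]]'; python3 -m inch '[[0,0,0,0,0,0.04,1],[0,0,0,0,0,0,1],[0,0,0,0,0,0,1]]'
```

```text
clock: 13.45
eef_pos: [602.5, 123.5, 51.3]
tcp_rot: [-3.142, 0.0, -0.268]
contact_force: [-0.2, 1.1, 0.1]
opening: 0.25
grasp_force: 88.6
clock: 13.7
eef_pos: [602.6, 123.6, 51.0]
tcp_rot: [-3.141, -0.0, -0.268]
contact_force: [-2.2, -0.8, 6.7]
opening: 0.256
grasp_force: 89.5
```

Contact is at the expected floor height, so I release gently and rise.

```bash
python3 -m inch '[[0,0,0,0,0,0,0.72],[0,0,0,0,0,0,0.68],[0,0,0,0,0,0,0.6],[0,0,0,0,0,0,0.5],[0,0,0,0,0,0,0.5],[0,0,0,0,0,0,0.5],[0,0,0,0,0,0,0.5]]' 20
python3 -m inch '[[0,0,0,0,0,-0.15,0.5],[0,0,0,0,0,-0.3,0.5],[0,0,0,0,0,-0.8,0.5],[0,0,0,0,0,-0.8,0.5],[0,0,0,0,0,-0.8,0.5],[0,0,0,0,0,-0.8,0.5],[0,0,0,0,0,-0.8,0.5],[0,0,0,0,0,-0.8,0.5]]'
python3 -m inch '[[0,0,0,-0.8,0,-0.4,0.5],[0,0,0,-0.8,0,-0.4,0.5],[0,0,0,-0.8,0,0,0.5],[0,0,0,-0.8,0,0,0.5],[0,0,0,-0.8,0,0,0.5],[0,0,0,0,0,0,0.5],[0,0,0,0,0,0,0.5]]'
python3 - <<'E'
from h import *
import pickle
f=grab_frame("wrist"); hsv=cv2.cvtColor(f["pixels"],cv2.COLOR_RGB2HSV); T=0
m=cv2.inRange(hsv,(4,170,120),(22,255,255)); n,l,st,c=cv2.connectedComponentsWithStats(m)
for i in range(1,n):
    if st[i,4]<300: continue
    ys,xs=np.where(l==i); P=onz(f,np.c_[xs,ys],40); S=P[:,0]*.9656-P[:,1]*.26-575; t=P[:,0]*.26+P[:,1]*.9656-275
    o,d=rays(f,np.c_[xs,ys]); z=(o+d*f["z_map"][ys,xs][:,None])[:,2]
    a=[np.median(t[abs(S-q)<4]) for q in(-55,-28,0)]
    print(st[i],"x",np.percentile(S,[1,99]).round(1),"y",np.percentile(t,[1,99]).round(1),"mid",np.round(a,1),"z",np.percentile(z,[5,50,95]).round(1))
v,u=np.mgrid[0:420,0:560]; uv=np.c_[u.ravel(),v.ravel()]; o,d=rays(f,uv); P=o+d*f["z_map"].ravel()[:,None]
S=P[:,0]*.9656-P[:,1]*.26-575; t=P[:,0]*.26+P[:,1]*.9656-275
for q in range(5,75,10):
    k=(abs(S-q)<4)&(abs(t)<4); print(q,k.sum(),P[k,2].mean().round(1),end=" | ")
k=(abs(t)<120)&(P[:,2]>80)&(P[:,2]<230)&(S>40)&(S<160)
if k.sum()>50: print("\nlid tilt",np.arctan(np.polyfit(P[k,2],S[k],1)[0]))
# moved things, top view vs start
a=pickle.load(open("top.pkl","rb"))["pixels"].astype(int); b=grab_frame("top")["pixels"].astype(int); dd=abs(a-b).sum(2)
for nme,(x,y) in dict(die=(351,174),bell=(127,257),mug=(122,195)).items(): print(nme,dd[y-22:y+22,x-22:x+22].mean().round(1),dd[y-6:y+6,x-6:x+6].mean().round(1))
E
```

```text
clock: 14.28
eef_pos: [602.4, 123.5, 50.2]
tcp_rot: [3.142, 0.0, -0.268]
contact_force: [0.9, 0.2, 0.6]
opening: 0.498
grasp_force: 0.0
clock: 14.95
eef_pos: [602.4, 123.5, 183.4]
tcp_rot: [-3.141, -0.001, -0.268]
contact_force: [0.3, -0.7, 0.6]
opening: 0.504
grasp_force: 0.0
clock: 15.53
eef_pos: [505.6, 150.3, 202.4]
tcp_rot: [-3.141, -0.001, -0.267]
contact_force: [0.5, -0.0, -0.2]
opening: 0.499
grasp_force: 0.0
[338   5  13  96 696] x [-41.3  29.2] y [-56.7 -50. ] mid [  nan -53.1 -53.3] z [25.4 27.2 29.2]
[372   6  15  95 693] x [-40.4  29. ] y [-85.4 -78.4] mid [  nan -81.7 -81.7] z [25.5 27.2 29.3]
[ 263   38   30   89 2494] x [-62.3   5.9] y [-10.7  12.4] mid [1.8 0.9 0.3] z [38.6 40.1 41.4]
5 81 39.8 | 15 106 26.3 | 25 106 26.2 | 35 81 26.3 | 45 0 nan | 55 0 nan | 65 0 nan | die 16.0 9.9
bell 54.7 31.2
mug 90.4 156.3
  return _methods._mean(a, axis=axis, dtype=dtype,
  ret = ret.dtype.type(ret / rcount)
<stdin>:14: RuntimeWarning: Mean of empty slice.
```

The key lies flat: handle top at z = 40, blade top at z = 26, x from −62 to 6. I clear the arm and recheck the lid, mug and bell.

```bash
python3 -m inch '[[0,0,0,-0.2,0.6,-0.2,0.5],[0,0,0,-0.2,0.9,-0.2,0.5],[0,0,0,0,0.9,-0.2,0.5],[0,0,0,0,0.9,0,0.5],[0,0,0,0,0.9,0,0.5],[0,0,0,0,0.9,0,0.5],[0,0,0,0,0.9,0,0.5],[0,0,0,0,0.9,0,0.5]]'
python3 -m inch '[[0,0,0,0,0.9,0,0.5],[0,0,0,0,0.9,0,0.5],[0,0,0,0,0.9,0,0.5],[0,0,0,0,0.9,0,0.5],[0,0,0,0,0,0,0.5],[0,0,0,0,0,0,0.5]]'
python3 - <<'E'
from h import *
import pickle
for n in("top","scene"):
    A=pickle.load(open(n+".pkl","rb")); B=grab_frame(n)
    for nme,X in dict(die=(615,-208,10),bell=(394,383,30),mug=(553,389,40)).items():
        Tm=np.linalg.inv(np.array(A["cam_to_world"])); q=Tm[:3,:3]@np.array(X,float)+Tm[:3,3]
        uv=cv2.projectPoints(q.reshape(1,1,3),np.zeros(3),np.zeros(3),K(A),np.array(A["dist"],float))[0].ravel().round().astype(int)
        x,y=uv; sl=(slice(y-25,y+25),slice(x-25,x+25))
        dz=abs(A["z_map"][sl]-B["z_map"][sl]); c=abs(A["pixels"][sl].astype(int)-B["pixels"][sl]).sum(2)
        print(n,nme,uv,"depth diff>8:",(dz>8).mean().round(3),"col",np.median(c))
    v,u=np.mgrid[0:420,0:560]; uv=np.c_[u.ravel(),v.ravel()]; o,d=rays(B,uv); P=o+d*B["z_map"].ravel()[:,None]
    S=P[:,0]*.9656-P[:,1]*.26-575; t=P[:,0]*.26+P[:,1]*.9656-275
    k=(abs(t)<115)&(P[:,2]>80)&(P[:,2]<205)&(S>40)&(S<160)
    print(n,k.sum(),"lean past upright",np.arctan(np.polyfit(P[k,2],S[k],1)[0]).round(3))
E
```

```text
clock: 16.3
eef_pos: [450.3, -15.4, 216.9]
tcp_rot: [3.141, -0.0, -0.269]
contact_force: [0.0, -0.2, 0.1]
opening: 0.498
grasp_force: 0.0
clock: 16.8
eef_pos: [426.5, -101.8, 216.8]
tcp_rot: [3.142, -0.0, -0.271]
contact_force: [0.1, -0.9, 0.1]
opening: 0.501
grasp_force: 0.0
top die [350 175] depth diff>8: 0.023 col 10.0
top bell [128 257] depth diff>8: 0.017 col 7.0
top mug [126 197] depth diff>8: 0.018 col 6.0
top 2421 lean past upright 0.235
scene die [207 215] depth diff>8: 0.038 col 17.0
scene bell [407 245] depth diff>8: 0.025 col 16.0
scene mug [389 287] depth diff>8: 0.016 col 14.0
scene 168 lean past upright 0.24
```

Everything is in place: the lid leans 0.24 rad past upright, and the die, bell and mug haven't moved.

```bash
python3 -c "
from rig import r
print(r.sign_off())"
```

```text
the job is handed in; nothing more can be done
None
```

The job is handed in at about 17 s on the clock: the lid was levered open with the key's blade and leans about 0.24 rad past upright, the key lies flat in its blue compartment, and the die, bell and mug show no movement in the before-and-after camera checks.

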